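# Shim up the nosepiece carrier plate

## Robot

A 7-joint arm with a two-finger parallel gripper is mounted at the origin on the work surface. World frame = base frame: x ahead of the robot, y to its left, z up, the work surface at z = 0. Lengths are in m, angles in rad, forces in N, time in s.
With the tool pointing down it reaches from about 0.425 to 1.025 m from the base axis. Payload 9.4 kg.
Tool frame: the origin (TCP) lies on the centre line of the jaws, within the pads' length; the fingertips stand ahead of it and the grasp point (between the pads) lies 11 mm behind it (arm.tip_reach is the z of the fingertips in the tool frame, in m); z points along the fingers, x is the direction in which the jaws open and shut, and the axes are right-handed (so a half turn about z gives the same grasp; the last joint's range is limited). The gripper opens to 85 mm and grips with 20 to 120 N. Pads are 22 mm wide; open, the fingers measure 114 mm over their backs; the gripper's body (76 mm by 85 mm) begins 54 mm behind the grasp point. The pads swing forward as they close: fully open they stand 13 mm farther back than shut.
Start: joints at [1.127, 0.599, -0.003, 1.599, 0.002, 0.943, -0.08], TCP at [0.26, -0.677, 0.211] pointing down, gripper open.
Joint ranges: [-2.57, 2.57], [-0.35, 1.97], [-1.29, 1.29], [0.11, 2.56], [-1.05, 4.19], [0.11, 1.86], [-2.63, 2.63]. Speed limits (rad/s): [2.22, 2.22, 3.01, 3.01, 3.14, 3.14, 3.14].

## Interface

Orientations are given as a rotation vector (axis times angle).
In Python, from workcell import sensors, cams, order, arm gives the robot as it stands.
- The arm moves only by the tool play_rows, never from a script. Its argument "moves" is one flat list of numbers, 5 for each row, row after row: the closure, from -1 (fully open) to 1 (shut), then the shift along the world's x, y, z in mm, then the turn about the world's z in degrees. A call has 1 to 12 rows; each row shifts and turns the commanded pose from where the row before left it; what a row does not reach is not made up. A row lasts 1/8 s, in which the tool goes at most 62.5 mm and 10.7 degrees, less where a joint would pass 70% of its speed; a pose out of reach is approached as far as the arm can. A call is refused whole if a number of a shift passes 62.5 or a number of a turn 10.7, either way. A call with a gripper value outside its range is refused whole. The fingers move at their own pace and stop on an object; the grip force is fixed at half the most. Time passes only in rows, so rows that do not move let the fingers close. It gives the time, the measured TCP pose, the force and the opening at its end, in the units of the state.
- sensors.read_state(): the state, without advancing time (a new reading comes with each control period).
- cams.get_image(name): name is "scene" or "top" or "wrist"; returns the picture (480x640x3 uint8, blue, green, red); there is no depth.
- cams.get_calibration(name): a dict with "K" (3x3 intrinsics, pixels), "dist_coeffs" ([k1, k2, p1, p2, k3] as OpenCV has them; the pictures are not rectified), "cam_to_world" (4x4, takes a point from camera to world coordinates); the wrist camera has in their place "T_tool_cam" (4x4, takes a point from camera to tool coordinates, whose origin is the TCP and whose axes are the tool frame's). Camera axes: x right, y down, z forward; pixel columns grow to the right and rows downward; lengths in m; the calibration is good to about 2 mm. A picture is of the moment at which its call begins: read the wrist's pose just before it. get_calibration takes no time and is no camera call.
- order.close_job(): hands the job in, once; it reports no verdict.
The state is a dict: "clock": time; "qpos": joint angles; "dq": joint speeds; "tau": joint torques, N m; "eef_pos": TCP position; "tool_rot": TCP orientation; "force": force on the tool from outside, world axes, zero at the start; "moment": the same for the moment, N m; "gripper_width": finger opening in m.
Only numpy, scipy, OpenCV 4.12 (cv2) and the standard library are available. Lean on these libraries where they do the work, as an engineer would, in place of code of your own. Each camera call takes 0.05 s, during which the arm holds its last target.

## Task

Lift the blue parts pot by its handle off the carrier plate and stand it upright on the round black mat, without tipping or dropping it. Then grip the yellow wedge by its block and, with it flat on the bench, push its thin end into the channel under the plate's brass lip until the front of the plate has just lifted off its rails, by about 4 mm, the lip sitting on the wedge's green band. Finish still gripping the wedge there, the wedge alone carrying the plate, and leave the objectives, lens tray and red dust cap where they are.

Things in the scene. Friction and masses are not known exactly. Their poses are not given: they have to be found in the camera images.
- stage: fixed tilting stage: two dark steel rails 155 long, 16 high, with an 80 wide open channel between (bench is its floor; blocked from x = +59), carrying a hinged aluminium plate. Origin: on the bench under its middle. x runs from the lip bar (axis at x = -80; plate's front edge -84) along the channel to the hinge (+80), y left, z up. Turned up to 0.25 rad from world x (mm)
- lip (a point): lowest point, at mid-width, of the brass lip bar (round, 8 in diameter, 68 long across the channel) under the front edge of the carrier plate; 10 above the bench while the plate is down. A brass strip on the plate's front edge marks it from above. The wedge enters below it (mm)
- plate (a joint): tilt (rad) of the carrier plate about its rear hinge: about 0 while down on the rails, growing as the lip rises; lip lift = 160 mm x angle. Plate 150 wide, 8 thick, top 24 above the bench; dark nosepiece turret on its rear half, radius 33, top 62 above the bench. It falls back by its own weight; lifting takes about 3 N upward at the lip
- pot: blue round metal pot, outer radius 27, 52 high, open top, about 0.22 kg, with a fixed steel arch handle. Starts standing on the front half of the carrier plate (base 24 above the bench). Origin: centre of its underside, z up; the handle's straight top bar runs along its y axis (mm)
- pot_handle (a point): middle of the handle's horizontal top bar: a round bar 9 thick, about 66 long, centred 88 above the pot's underside and 36 above its rim; uprights at y = +-33 (mm)
- mat: round black rubber mat, radius 55, 3 thick, fixed on the bench on the left or right of the stage. Origin: centre of its underside (mm)
- wedge: yellow wedge, 30 wide, 0.12 kg, flat on the bench at front left or right. Origin: underside, below the middle of its grip block (30 x 30, 45 high). x points to the thin tip at +95. Top slopes from 23 high at x = +15 to 3 at the tip (1 in 4). Green band x = +43 to +60. The lip first touches with the bar axis above x = +67, then rises 1 mm per 4 mm of push: 4 mm when above x = +51 (mm)
- objective: loose chrome objective standing on the bench at the front on the side away from the wedge, radius 12, 43 high, red band; origin at the centre of its underside. Leave alone (mm)
- tray: clear acrylic lens tray 90 x 110 x 22, fixed, holding three chrome objectives up to 46 high, on the side away from the mat; origin at the centre of its underside. Leave alone (mm)
- cap: loose red dust cap, radius 16, 17 high, behind the stage; origin at the centre of its underside. Leave alone (mm)
Mind the look-alikes: they are no part of the job. What is shaped like the wedge but pink or purple is not meant.

How it is judged:
On the way:
1. the pot stands upright and released on the black mat, the plate still down (horizontal distance between pot and mat below 0.032 m and height (world z) of pot below 0.008 m and angle between pot's own z axis and vertical below 0.1 rad and contact force between each of the arm, the fingers and pot below 0.1 N and value of joint plate below 0.006 rad), for 0.2 s.
At the end, for the whole second after the job is handed in: Pot upright on the mat (centres within 32 mm); wedge flat on the bench (4 mm, 0.06 rad), still, gripped (over 1 N), bearing on the stage (over 0.5 N) and holding the lip raised 1.5 to 7 mm (joint 0.0094 to 0.044 rad); no part of the robot touches the stage (horizontal distance between pot and mat below 0.032 m and height (world z) of pot below 0.008 m and angle between pot's own z axis and vertical below 0.1 rad and value of joint plate between 0.0094 and 0.044 rad and contact force between wedge and stage above 0.5 N and contact force between the fingers and wedge above 1 N and contact force between each of the fingers, the arm and stage below 0.2 N and height (world z) of wedge below 0.004 m and angle between wedge's own z axis and vertical below 0.06 rad and linear speed of wedge below 0.02 m/s); the arm keeps its last pose, push and grip.
It fails at once if the pot is tipped by more than about 30 degrees (angle between pot's own z axis and vertical above 0.5 rad).
It fails at once if the pot is dropped (falls free faster than 0.5 m/s) (linear speed of pot above 0.5 m/s and contact force between the fingers and pot below 0.05 N).
It fails at once if the loose objective is shifted by more than 20 mm (distance of objective from where it was at the start of the episode above 0.02 m).
It fails at once if the dust cap is shifted by more than 20 mm (distance of cap from where it was at the start of the episode above 0.02 m).
It fails at once if the lens tray is pressed or struck (contact force between anything else and tray above 5 N).
It also fails if it takes over 64 s, if anything falls off the work surface, if the arm or the gripper's body presses on something with over 40 N, if the wrist force passes 120 N, or if a joint passes its speed limit or range.

## Working session

There is one attempt and no reset: what is moved stays moved. The work goes in short steps, Python scripts to look and compute and a tool call to move; the robot and the scene stay as the last step left them, time stands still between calls to the robot, and variables do not carry over. Pictures are saved under pics/ and viewed, and the job is handed in when it is done.

Besides the shell and the picture viewer there is one more tool, called after "Emit:" as name(argument=value, ...), one argument or row to a line, values as JSON. play_rows: Moves the arm, as the interface text tells. Its arguments: {"type":"object","properties":{"moves":{"type":"array"}},"required":["moves"]}

```bash
mkdir -p pics; ls
python3 - <<'E'
from workcell import sensors,cams,arm
import cv2
s=sensors.read_state();print(s); print(arm.tip_reach)
for n in("scene","top"):
    cv2.imwrite(f"pics/{n}0.png",cams.get_image(n))
    print(n,cams.get_calibration(n))
print(cams.get_calibration("wrist"))
E
```

```text
pics
{'clock': 0.0, 'qpos': array([ 1.12731178,  0.60010755, -0.00253929,  1.60016215,  0.0018067 ,
        0.94291329, -0.07981643]), 'dq': array([ 0.00017998, -0.00071933, -0.00022637,  0.00036108, -0.0003076 ,
       -0.0005436 , -0.00061362]), 'tau': array([-1.51546152e-03, -7.76458955e+01,  1.56470440e+00, -2.58009857e+01,
        1.23619311e-02,  8.87657865e-03,  2.05522247e-05]), 'eef_pos': array([ 0.25978394, -0.67629555,  0.21061822]), 'tool_rot': array([-2.58870837e+00,  1.77858266e+00,  2.18230168e-03]), 'force': array([-0.34507127, -0.03364917,  0.03772366]), 'moment': array([-0.01957967,  0.02174793,  0.03181009]), 'gripper_width': 0.0853590022543772}
0.008
scene {'K': array([[450.44523065,   0.        , 317.70456443],
       [  0.        , 450.44523065, 244.05024329],
       [  0.        ,   0.        ,   1.        ]]), 'dist_coeffs': array([-0.01370037,  0.        ,  0.        ,  0.        ,  0.        ]), 'cam_to_world': array([[ 0.27795225,  0.71684279, -0.63943644,  1.10905074],
       [ 0.9604502 , -0.21894352,  0.17204402, -0.26413038],
       [-0.01667195, -0.661
[... 518 characters left out ...]
172, -0.99245828,  1.47303519],
       [ 0.        ,  0.        ,  0.        ,  1.        ]])}
{'K': array([[349.88408177,   0.        , 321.21539311],
       [  0.        , 349.88408177, 236.662578  ],
       [  0.        ,   0.        ,   1.        ]]), 'dist_coeffs': array([-0.02346969,  0.        ,  0.        ,  0.        ,  0.        ]), 'T_tool_cam': array([[ 9.99999822e-01,  2.15803869e-04,  5.55652526e-04,
         2.20299088e-04],
       [-3.85641147e-04,  9.45022237e-01,  3.27005845e-01,
        -8.49264254e-02],
       [-4.54534866e-04, -3.27006001e-01,  9.45022152e-01,
        -1.62471789e-01],
       [ 0.00000000e+00,  0.00000000e+00,  0.00000000e+00,
         1.00000000e+00]])}
```

View pics/scene0.png

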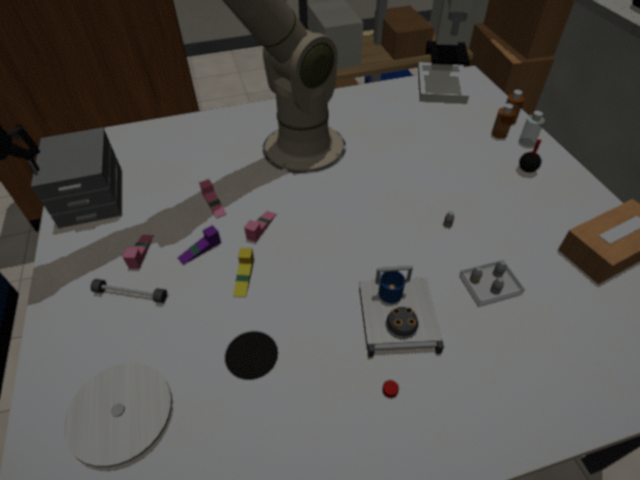

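View pics/top0.png

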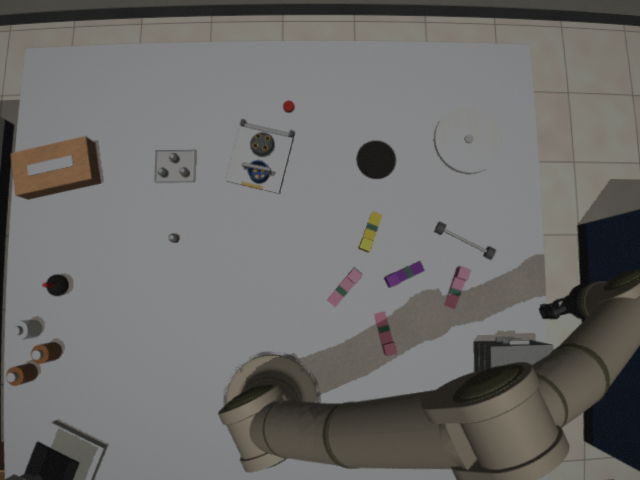

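The top view shows the stage around (260,160), the pot at (258,172), the mat at (377,160), the yellow wedge at (370,232), the objective at (174,238), the tray at (175,166) and the cap at (289,106). Zooming in next.

```bash
cat > h.py <<'E'
import numpy as np,cv2
from workcell import sensors,cams,arm
from scipy.spatial.transform import Rotation as R
def ray(c,uv,T=None):
    K,d=np.array(c["K"]),np.array(c["dist_coeffs"])
    p=cv2.undistortPoints(np.array([[uv]],float),K,d)[0,0]
    T=c["cam_to_world"] if T is None else T
    return T[:3,3],T[:3,:3]@np.array([p[0],p[1],1])
def atz(c,uv,z,T=None):
    o,d=ray(c,uv,T); return o+d*(z-o[2])/d[2]
def tri(*rays):
    A=np.zeros((3,3));b=np.zeros(3)
    for o,d in rays:
        d=d/np.linalg.norm(d);P=np.eye(3)-np.outer(d,d);A+=P;b+=P@o
    x=np.linalg.solve(A,b)
    return x,[np.linalg.norm(np.cross(x-o,d/np.linalg.norm(d))) for o,d in rays]
def proj(c,X,T=None):
    T=np.linalg.inv(c["cam_to_world"] if T is None else T)
    r,_=cv2.Rodrigues(T[:3,:3])
    return cv2.projectPoints(np.array(X,float).reshape(-1,3),r,T[:3,3],np.array(c["K"]),np.array(c["dist_coeffs"]))[0][:,0]
def wristT():
    s=sensors.read_state();M=np.eye(4);M[:3,:3]=R.from_rotvec(s["tool_rot"]).as_matrix();M[:3,3]=s["eef_pos"]
    return M@cams.get_calibration("wrist")["T_tool_cam"]
E
python3 - <<'E'
import cv2,numpy as np
t=cv2.imread("pics/top0.png");s=cv2.imread("pics/scene0.png")
r=lambda i,f:cv2.resize(i,None,fx=f,fy=f,interpolation=cv2.INTER_CUBIC)
cv2.imwrite("pics/a.png",r(t[90:210,220:420],4))
cv2.imwrite("pics/b.png",r(t[200:260,330:410],8))
cv2.imwrite("pics/c.png",r(s[240:360,220:420+40],3))
E
```

```text
(no output)
```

View pics/a.png

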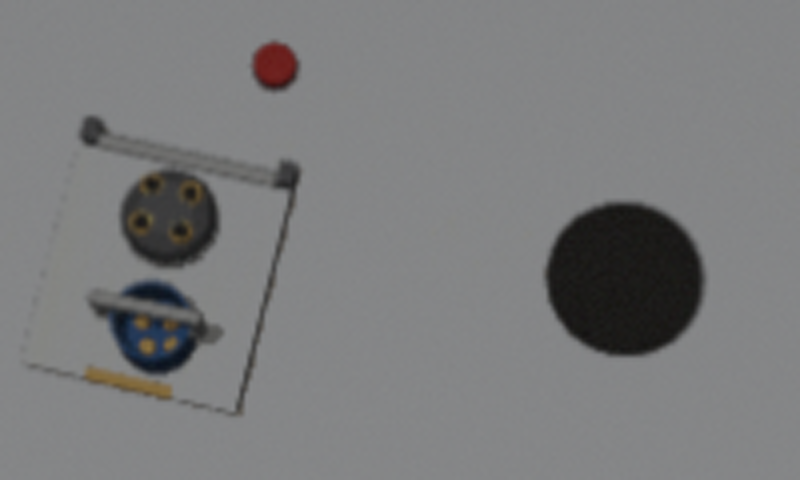

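View pics/b.png

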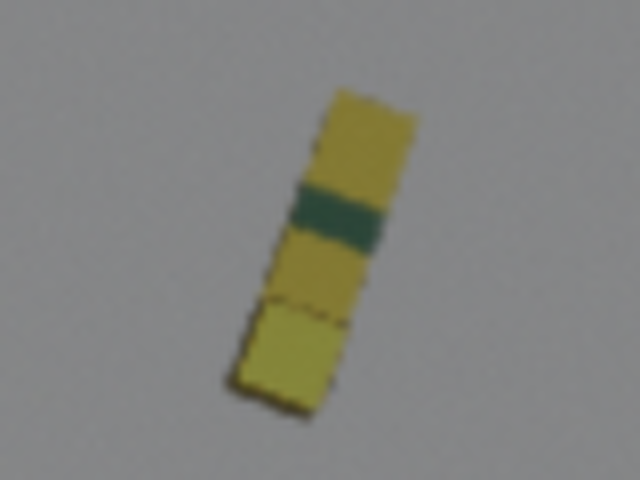

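View pics/c.png

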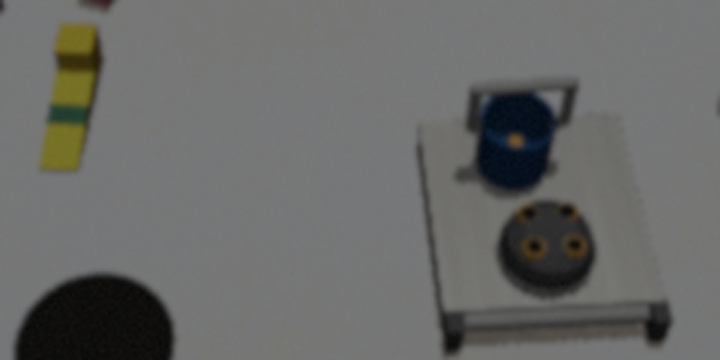

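Crops show the handle bar ends (top ≈(243,164) and (270,169); scene ≈(377,270) and (412,268)). The wedge's block is toward the robot and its tip points to +x.

Run:
```python
from h import *
t=cams.get_calibration("top");s=cams.get_calibration("scene")
A=lambda u,v:(220+(u+.5)/4-.5,90+(v+.5)/4-.5)
B=lambda u,v:(330+(u+.5)/8-.5,200+(v+.5)/8-.5)
C=lambda u,v:(220+(u+.5)/3-.5,240+(v+.5)/3-.5)
np.set_printoptions(precision=4,suppress=True)
L=tri(ray(t,A(92,297)),ray(s,C(577,82)));Rr=tri(ray(t,A(200,317)),ray(s,C(470,88)))
print("handle",L,Rr,(L[0]+Rr[0])/2)
print("handle at z .112",atz(t,A(146,307),.112),atz(s,C(523,85),.112))
print("mat",atz(t,A(625,279),.003))
print("plate corners FL,FR",atz(t,A(24,363),.024),atz(t,A(240,413),.024),"brass",atz(t,A(87,372),.024),atz(t,A(171,392),.024))
print("posts",atz(t,A(92,130),.024),atz(t,A(288,173),.024), "rear right corner",atz(t,A(297,186),.024))
print("turret",atz(t,A(169,216),.062),"scene",atz(s,C(546,242),.062))
print("turret? cap",atz(t,A(275,65),.017))
bl=[atz(t,B(*p),.045) for p in [(265,300),(347,325),(322,405),(240,375)]]
print("block",bl,np.mean(bl,0))
tip=[atz(t,B(*p),.003) for p in [(340,88),(418,116)]];print("tip",tip,np.mean(tip,0))
print("block scene",atz(s,C(77,38),.045),tri(ray(t,B(294,351)),ray(s,C(77,38))))
print("tipscene",atz(s,C(39,168),.003),atz(s,C(79,170),.003))
print("objective",atz(t,(174,237),.043))
print("tray",atz(t,(175,166),.022))
```

```text
handle (array([0.6091, 0.0682, 0.1125]), [np.float64(1.8677507146807647e-05), np.float64(1.8677507146800935e-05)]) (array([ 0.5948, -0.0024,  0.1149]), [np.float64(0.0015398171734120746), np.float64(0.00153981717341213)]) [0.602  0.0329 0.1137]
handle at z .112 [0.6026 0.0337 0.112 ] [0.6005 0.0324 0.112 ]
mat [ 0.6467 -0.2838  0.003 ]
plate corners FL,FR [0.5843 0.1252 0.024 ] [ 0.5496 -0.021   0.024 ] brass [0.578  0.0824 0.024 ] [0.5641 0.0255 0.024 ]
posts [0.747  0.0821 0.024 ] [ 0.7158 -0.0525  0.024 ] rear right corner [ 0.7066 -0.0587  0.024 ]
turret [0.6756 0.0247 0.062 ] scene [0.6926 0.0165 0.062 ]
turret? cap [ 0.7953 -0.0428  0.017 ]
block [array([ 0.4281, -0.2406,  0.045 ]), array([ 0.4198, -0.2675,  0.045 ]), array([ 0.3936, -0.2589,  0.045 ]), array([ 0.4035, -0.2321,  0.045 ])] [ 0.4113 -0.2498  0.045 ]
tip [array([ 0.5043, -0.2709,  0.003 ]), array([ 0.4947, -0.2973,  0.003 ])] [ 0.4995 -0.2841  0.003 ]
block scene [ 0.411  -0.2499  0.045 ] (array([ 0.4113, -0.2499,  0.0454]), [np.float64(1.0433756161200183e-05), np.float64(1.0433756161280016e-05)])
tipscene [ 0.4923 -0.299   0.003 ] [ 0.5028 -0.2705  0.003 ]
objective [0.4292 0.2567 0.043 ]
tray [0.6255 0.2656 0.022 ]
```

Emit:
play_rows(
  moves=[-1,0,0,40,0,-1,28,58,4,5,-1,28,58,4,5,-1,28,58,4,5,-1,28,58,4,5,-1,28,58,4,5,-1,28,58,4,5,-1,28,58,4,5,-1,28,58,4,5,-1,28,58,4,5,-1,28,58,4,5,-1,28,58,4,5],
)

```text
clock: 1.6
eef_pos: [0.5588, -0.0571, 0.2941]
tool_rot: [3.118, -0.378, -0.0]
force: [1.6, -0.7, -0.2]
gripper_width: 0.0855
```

Run:
```python
from h import *
s=sensors.read_state();print(s["eef_pos"],s["tool_rot"],s["qpos"],s["clock"])
T=wristT();cv2.imwrite("pics/w1.png",cams.get_image("wrist"));np.save("w1.npy",T)
print(R.from_rotvec(s["tool_rot"]).as_matrix())
```

```text
[ 0.5587791  -0.05710497  0.29414697] [ 3.11844398e+00 -3.78432581e-01 -1.47393628e-04] [ 0.29876979  0.33904883 -0.39891996  1.86224899  0.15743929  0.97109184
 -0.41050587] 1.6
[[ 9.70974335e-01 -2.39183662e-01 -1.25759719e-04]
 [-2.39183687e-01 -9.70974303e-01 -2.57344090e-04]
 [-6.05569535e-05  2.79954180e-04 -9.99999959e-01]]
```

View pics/w1.png

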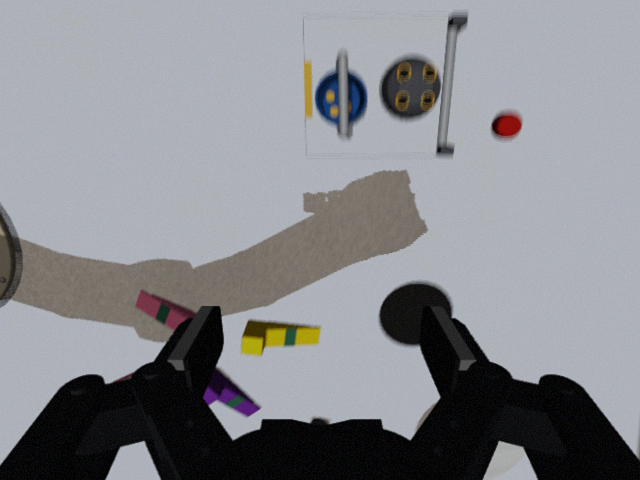

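The wrist view shows the handle bar from (342,52) to (345,133), with the plate aligned with the image axes. I'll move above the handle for a second view.

Emit:
play_rows(
  moves=[-1,14,20,-20,0,-1,14,20,-20,0,-1,14,20,-10,0,-1,0,0,0,0,-1,0,0,0,0],
)

```text
clock: 2.28
eef_pos: [0.5999, 0.0003, 0.244]
tool_rot: [3.117, -0.383, -0.001]
force: [-0.1, 0.2, 0.3]
gripper_width: 0.0853
```

Run:
```python
from h import *
s=sensors.read_state();print(s["eef_pos"],s["tool_rot"],s["qpos"],s["clock"])
T=wristT();cv2.imwrite("pics/w2.png",cams.get_image("wrist"));np.save("w2.npy",T)
```

```text
[5.99875694e-01 3.07368760e-04 2.44049629e-01] [ 3.11747544e+00 -3.83082112e-01 -9.03542134e-04] [ 0.17823748  0.43828026 -0.38885028  1.8420231   0.2071976   0.90166127
 -0.55133649] 2.275
```

View pics/w2.png

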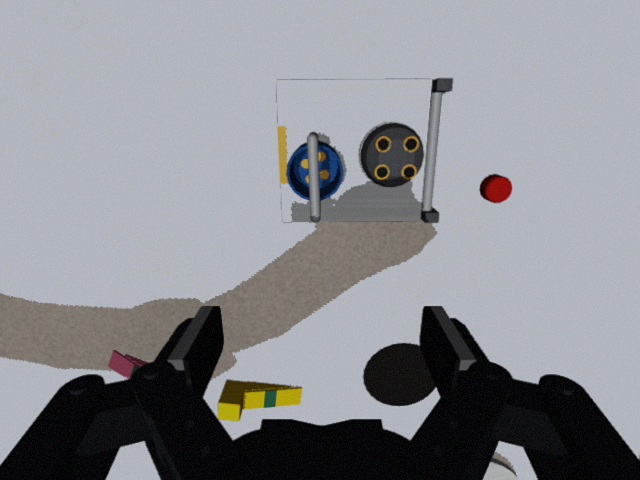

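The second wrist view shows the bar at (313,135)–(314,218), the brass strip at (282,127)–(283,184) and the front plate corners at (276,80) and (282,221).

Run:
```python
from h import *
t=cams.get_calibration("top");s=cams.get_calibration("scene");w=cams.get_calibration("wrist")
W1=np.load("w1.npy");W2=np.load("w2.npy")
np.set_printoptions(precision=4,suppress=True)
A=lambda u,v:(220+(u+.5)/4-.5,90+(v+.5)/4-.5)
C=lambda u,v:(220+(u+.5)/3-.5,240+(v+.5)/3-.5)
rw=lambda p,T:ray(w,p,T)
mid=tri(rw((313.7,176),W2),ray(t,A(146,307)),ray(s,C(523,85)));print("mid3",mid)
print("mid w1w2",tri(rw((313.7,176),W2),rw((343.5,92.5),W1)))
a,b=atz(w,(313.2,138),.112,W2),atz(w,(314.3,215),.112,W2);print(a,b,"yaw",np.degrees(np.arctan2(-(a-b)[0],(a-b)[1])),(a+b)/2)
FL,FR=atz(w,(276.5,80),.024,W2),atz(w,(282.5,221),.024,W2);d=FL-FR;print("plate",FL,FR,np.linalg.norm(d),np.degrees(np.arctan2(-d[0],d[1])),(FL+FR)/2)
FL,FR=atz(w,(304,14),.024,W1),atz(w,(307,157),.024,W1);d=FL-FR;print("plate w1",FL,FR,np.linalg.norm(d),np.degrees(np.arctan2(-d[0],d[1])),(FL+FR)/2)
print("mat",atz(w,(416,314),.003,W1))
bl=[atz(w,p,.045,W1) for p in [(247,337),(267,337),(263,355),(241,352)]];print("block",np.mean(bl,0),bl)
```

```text
mid3 (array([0.602 , 0.0344, 0.1115]), [np.float64(0.002737113619821757), np.float64(0.0008588460845979344), np.float64(0.0025359262946605954)])
mid w1w2 (array([0.6036, 0.0389, 0.1237]), [np.float64(0.0002675878885917055), np.float64(0.0002675878885918441)])
[0.6104 0.067  0.112 ] [0.5952 0.0039 0.112 ] yaw -13.561820581106689 [0.6028 0.0355 0.112 ]
plate [0.5854 0.1262 0.024 ] [ 0.5505 -0.0175  0.024 ] 0.14792769007412201 -13.657451208387782 [0.568  0.0543 0.024 ]
plate w1 [0.5865 0.131  0.024 ] [ 0.5514 -0.0172  0.024 ] 0.15231232461290692 -13.310475339951639 [0.569  0.0569 0.024 ]
mat [ 0.6501 -0.28    0.003 ]
block [ 0.4163 -0.2478  0.045 ] [array([ 0.4104, -0.2321,  0.045 ]), array([ 0.4374, -0.2387,  0.045 ]), array([ 0.4231, -0.2662,  0.045 ]), array([ 0.3944, -0.254 ,  0.045 ])]
```

Emit:
play_rows(
  moves=[-1,2.6,34,0,0.4,-1,0,0,-40,0,-1,0,0,-40,0,-1,0,0,-40,0,-1,0,0,-23,0,-1,0,0,0,0,-1,0,0,0,0],
)

```text
clock: 3.2
eef_pos: [0.6035, 0.0347, 0.1024]
tool_rot: [-3.119, 0.373, -0.002]
force: [0.1, 0.6, 0.3]
gripper_width: 0.0853
```

Run:
```python
from h import *
s=sensors.read_state();print(s["eef_pos"],s["tool_rot"])
T=wristT();cv2.imwrite("pics/w3.png",cams.get_image("wrist"));np.save("w3.npy",T)
w=cams.get_calibration("wrist");print(proj(w,s["eef_pos"]+[0,0,.011],T))
```

```text
[0.60351569 0.03467011 0.10235305] [-3.11932008e+00  3.72748074e-01 -2.34414212e-03]
[[319.83420897 298.59629133]]
```

View pics/w3.png

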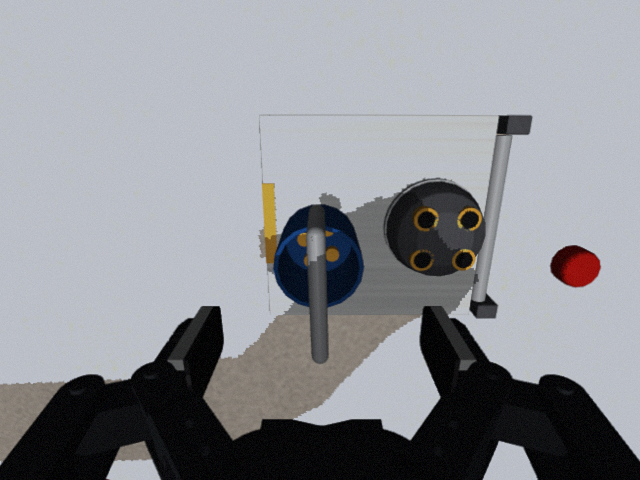

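The bar runs (316,230)–(320,360) and the projected grasp point (320,299) lies at its middle. Closing now.

Emit:
play_rows(
  moves=[1,0,0,0,0,1,0,0,0,0,1,0,0,0,0,1,0,0,0,0,1,0,0,0,0,1,0,0,0,0,1,0,0,0,0,1,0,0,0,0],
)

```text
clock: 4.25
eef_pos: [0.6029, 0.0352, 0.1011]
tool_rot: [3.119, -0.371, 0.0]
force: [-0.1, 0.1, -0.6]
gripper_width: -0.0003
```

Width is about 0, so it may have missed the bar. Looking.

Run:
```python
from h import *
s=sensors.read_state();print(s["eef_pos"],s["tool_rot"],s["gripper_width"],s["force"])
T=wristT();cv2.imwrite("pics/w4.png",cams.get_image("wrist"))
i=cams.get_image("scene");cv2.imwrite("pics/s4.png",cv2.resize(i[200:360,320:480],None,fx=3.7,fy=3.7))
```

```text
[0.60292996 0.03515544 0.10107711] [ 3.11949891e+00 -3.71451991e-01  2.98288345e-05] -0.00025052558323729183 [-0.13565948  0.08969066 -0.61285866]
```

View pics/w4.png

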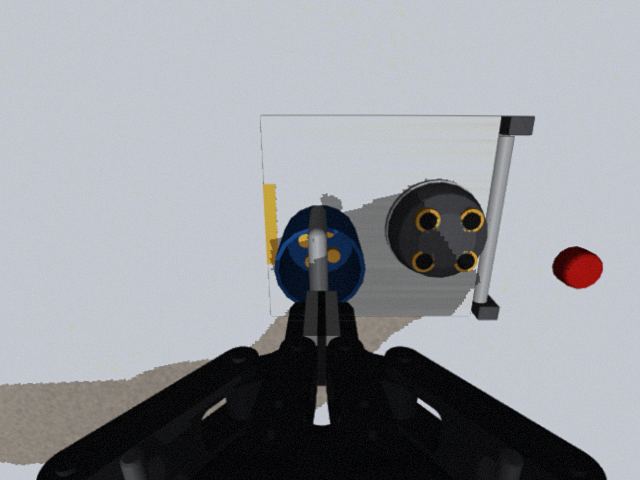

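View pics/s4.png

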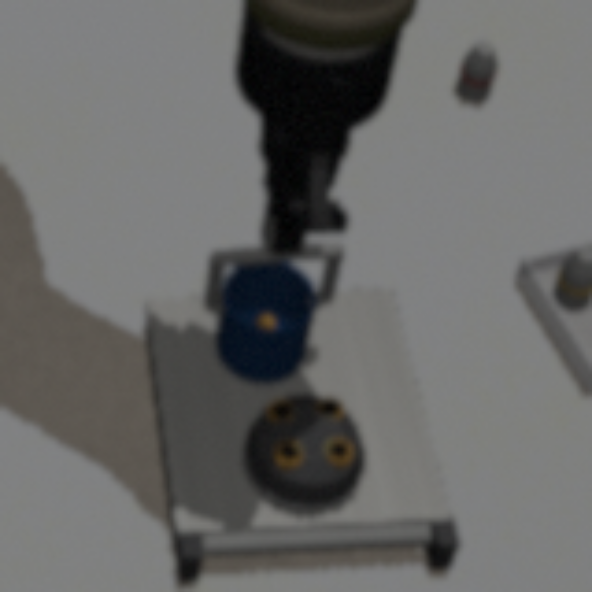

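Run:
```python
import cv2,numpy as np
i=cv2.imread("pics/w4.png")[200:430,220:430]
i=np.clip(255*(i/255.)**.5,0,255).astype('uint8')
cv2.imwrite("pics/w4z.png",cv2.resize(i,None,fx=2.6,fy=2.6,interpolation=cv2.INTER_CUBIC))
from h import *
w=cams.get_calibration("wrist");T=wristT();p=sensors.read_state()["eef_pos"]
for dz in(-.008,0,.011,.03):print(dz,proj(w,p+[0,0,dz],T))
i=cv2.imread("pics/s4.png")[180:420,150:400]
i=np.clip(255*(i/255.)**.5,0,255).astype('uint8')
cv2.imwrite("pics/s4z.png",cv2.resize(i,None,fx=2.4,fy=2.4))
```

```text
-0.008 [[319.9427628  281.20679455]]
0 [[319.88666846 288.11226116]]
0.011 [[319.80150626 298.60005671]]
0.03 [[319.62745035 320.050061  ]]
```

View pics/w4z.png

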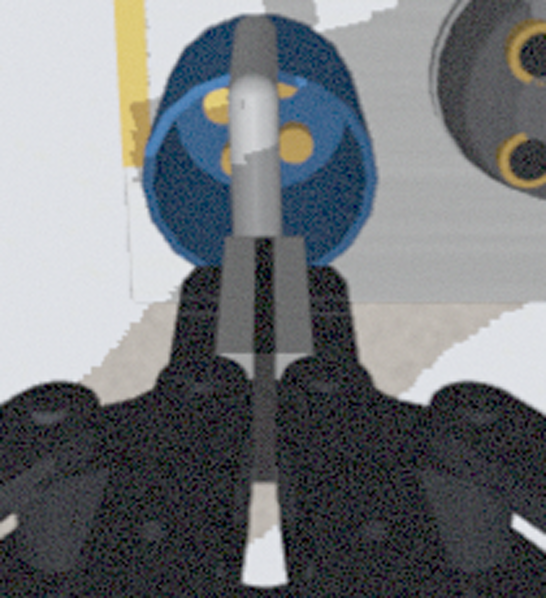

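View pics/s4z.png

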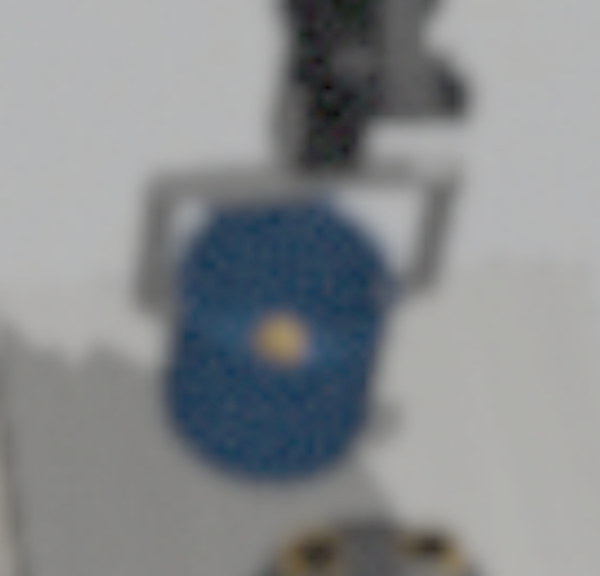

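The pads closed above the bar. From the wrist calibration, the closed tips appear about 22 mm behind the TCP (at z≈0.123), not 8 mm ahead. I'll open and descend partway, then check before closing.

Emit:
play_rows(
  moves=[-1,0,0,0,0,-1,0,0,0,0,-1,0,0,0,0,-1,0,0,0,0,-1,0,0,0,0,-1,0,0,0,0,-1,0,0,-8,0,-1,0,0,-10,0,-1,0,0,-10,0,-1,0,0,0,0],
)

```text
clock: 5.6
eef_pos: [0.6022, 0.0352, 0.0718]
tool_rot: [3.119, -0.371, -0.003]
force: [-0.5, -0.2, -0.0]
gripper_width: 0.0856
```

Run:
```python
from h import *
s=sensors.read_state();print(s["eef_pos"],s["gripper_width"],s["force"])
T=wristT();cv2.imwrite("pics/w5.png",cams.get_image("wrist"))
i=cams.get_image("scene")[200:360,320:480];i=(255*(i/255.)**.5).astype('uint8')
cv2.imwrite("pics/s5.png",cv2.resize(i,None,fx=3.7,fy=3.7))
c=cams.get_calibration("scene");M=np.eye(4);M[:3,:3]=R.from_rotvec(s["tool_rot"]).as_matrix();M[:3,3]=s["eef_pos"]
for z in(-.035,-.005):
  for x in(-.0425,.0425):
    X=(M@[x,0,z,1])[:3];p=proj(c,X)[0];print(z,x,X,(p-[320,200])*3.7)
```

```text
[0.60219768 0.03517678 0.07184196] 0.08557697077820321 [-0.52348188 -0.2336544  -0.03662662]
-0.035 -0.0425 [0.56095386 0.04515488 0.10692236] [266.86715629 199.93441222]
-0.035 0.0425 [0.64358203 0.02521601 0.10676142] [291.25501179 321.1054056 ]
-0.005 -0.0425 [0.56089363 0.04514745 0.07692242] [261.30055298 233.06444795]
-0.005 0.0425 [0.6435218  0.02520858 0.07676148] [284.73688227 353.27325076]
```

View pics/w5.png

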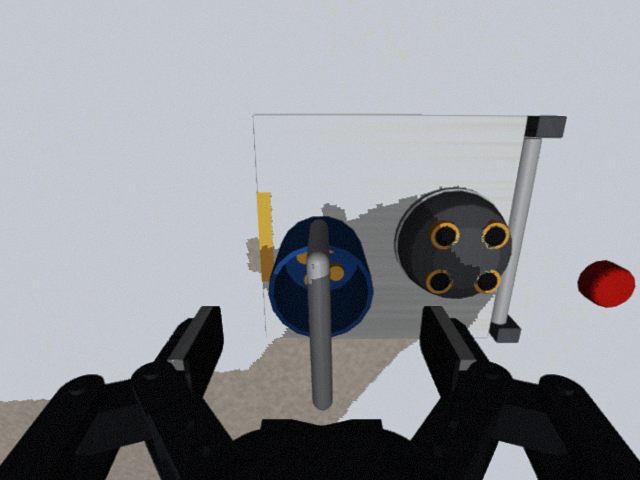

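View pics/s5.png

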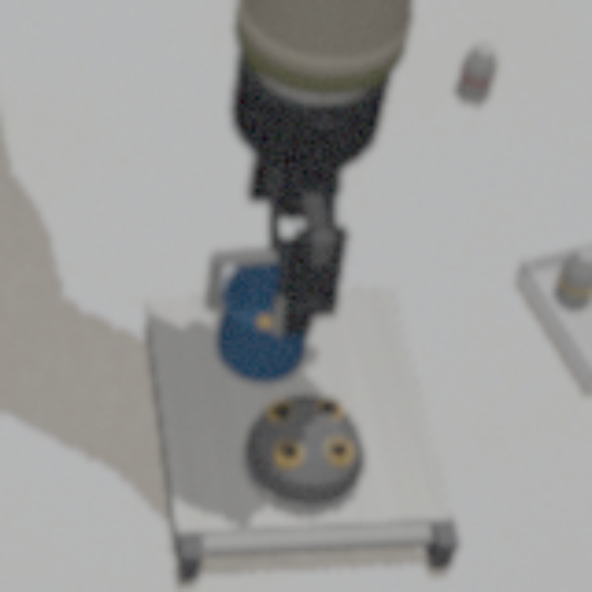

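The finger end in the scene view, around (290,335), agrees with tips about 35 mm behind the TCP when open. The bar is between the pads, so I'm closing.

Emit:
play_rows(
  moves=[1,0,0,0,0,1,0,0,0,0,1,0,0,0,0,1,0,0,0,0,1,0,0,0,0,1,0,0,0,0,1,0,0,0,0,1,0,0,0,0],
)

```text
clock: 6.7
eef_pos: [0.6029, 0.0353, 0.0732]
tool_rot: [-3.12, 0.371, -0.0]
force: [-0.9, 0.5, 3.2]
gripper_width: 0.0071
```

Emit:
play_rows(
  moves=[1,0,0,2,0,1,0,0,4,0,1,0,0,6,0,1,0,0,0,0,1,0,0,0,0],
)

```text
clock: 7.32
eef_pos: [0.6029, 0.0351, 0.0852]
tool_rot: [3.119, -0.372, 0.0]
force: [-0.1, -0.5, -1.6]
gripper_width: 0.0071
```

Run:
```python
from h import *
s=sensors.read_state();print(s["eef_pos"],s["gripper_width"],s["force"])
T=wristT();cv2.imwrite("pics/w6.png",cams.get_image("wrist"))
i=cams.get_image("scene")[200:360,320:480];i=(255*(i/255.)**.5).astype('uint8')
cv2.imwrite("pics/s6.png",cv2.resize(i,None,fx=3.7,fy=3.7))
```

```text
[0.60291337 0.03509071 0.08515741] 0.007138031383176667 [-0.09725775 -0.45127756 -1.59867693]
```

View pics/w6.png

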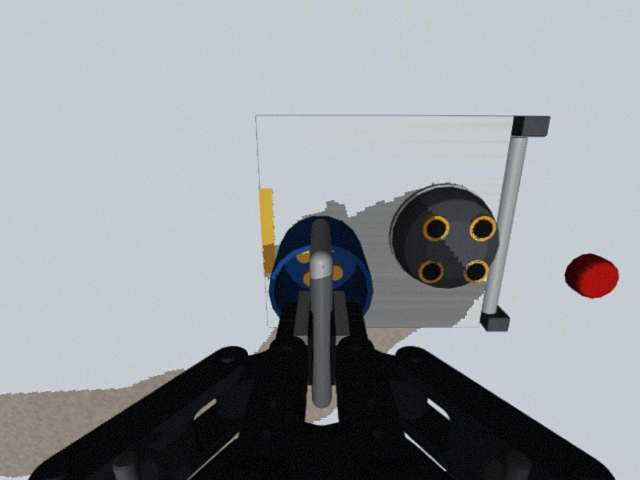

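View pics/s6.png

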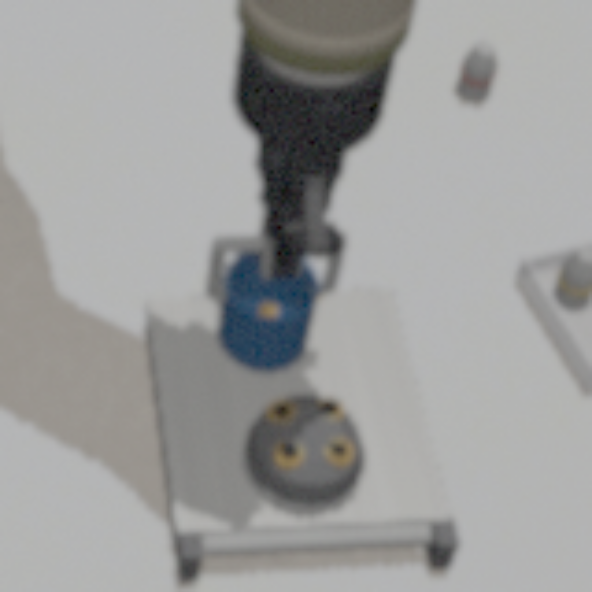

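The pot is held and lifted about 12 mm, with the pads straddling the bar at about (320,310). Raising it and carrying it to the mat.

Emit:
play_rows(
  moves=[1,0,0,10,0,1,0,0,15,0,1,0,0,15,0,1,0,0,15,0,1,1,-7,5,0,1,2,-15,0,0,1,3,-22,0,0,1,4,-26,0,0,1,4,-26,0,0,1,4,-26,0,0,1,4,-26,0,0,1,4,-26,0,0],
)

```text
clock: 8.93
eef_pos: [0.6283, -0.1419, 0.1442]
tool_rot: [3.119, -0.374, -0.002]
force: [-0.4, 0.1, -1.9]
gripper_width: 0.0069
```

Emit:
play_rows(
  moves=[1,4,-26,0,0,1,4,-26,0,0,1,4,-26,0,0,1,3,-26,0,0,1,3,-20,0,0,1,1,-13,0,0,1,0,-7,0,0,1,0,0,0,0,1,0,0,0,0],
)

```text
clock: 10.05
eef_pos: [0.6481, -0.2817, 0.1452]
tool_rot: [-3.119, 0.37, -0.0]
force: [-0.0, 0.0, -2.6]
gripper_width: 0.0067
```

Run:
```python
from h import *
s=sensors.read_state();print(s["eef_pos"],s["gripper_width"],s["force"],s["clock"])
T=wristT();np.save("w7.npy",T);cv2.imwrite("pics/w7.png",cams.get_image("wrist"))
i=cams.get_image("scene")[220:400,180:380];i=(255*(i/255.)**.5).astype('uint8')
cv2.imwrite("pics/s7.png",cv2.resize(i,None,fx=3,fy=3))
```

```text
[ 0.64808328 -0.28167443  0.14520682] 0.006745004848842353 [-0.00319073  0.0045957  -2.56814227] 10.05
```

View pics/w7.png

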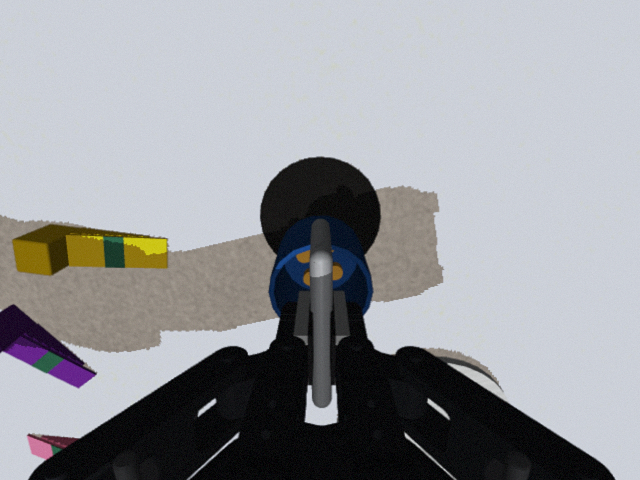

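View pics/s7.png

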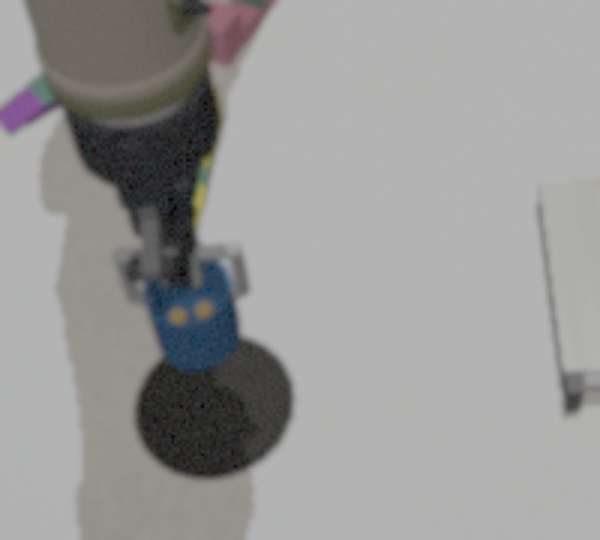

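Run:
```python
from h import *
w=cams.get_calibration("wrist");T=np.load("w7.npy")
for p in[(320.5,215),(320.5,157),(260,213),(380.5,213)]:print(p,atz(w,p,.003,T))
i=cv2.imread("pics/s7.png");print(atz(cams.get_calibration("scene"),(180+215/3,220+405/3),.003))
```

```text
(320.5, 215) [ 0.64802926 -0.28194032  0.003     ]
(320.5, 157) [ 0.6600532  -0.23196302  0.003     ]
(260, 213) [ 0.59545069 -0.26739524  0.003     ]
(380.5, 213) [ 0.70104229 -0.29272016  0.003     ]
[ 0.64906029 -0.28506369  0.003     ]
```

Emit:
play_rows(
  moves=[1,0,0,-10,0,1,0,0,-20,0,1,0,0,-20,0,1,0,0,-15,0,1,0,0,-10,0,1,0,0,-5,0,1,0,0,-4,0,1,0,0,0,0],
)

```text
clock: 11.15
eef_pos: [0.648, -0.2829, 0.0612]
tool_rot: [3.119, -0.371, 0.0]
force: [-0.2, -0.6, -0.7]
gripper_width: 0.0066
```

Emit:
play_rows(
  moves=[1,0,0,-3,0,1,0,0,-2,0,1,0,0,-2,0,1,0,0,0,0,1,0,0,0,0],
)

```text
clock: 11.78
eef_pos: [0.648, -0.2828, 0.0541]
tool_rot: [3.119, -0.371, 0.0]
force: [0.4, 0.0, -1.9]
gripper_width: 0.0067
```

Emit:
play_rows(
  moves=[1,0,0,-1,0,1,0,0,0,0,1,0,0,0,0],
)

```text
clock: 12.15
eef_pos: [0.6479, -0.2828, 0.0531]
tool_rot: [3.119, -0.371, 0.0]
force: [0.3, -0.1, -2.1]
gripper_width: 0.0066
```

Emit:
play_rows(
  moves=[1,0,0,-1,0,1,0,0,0,0,1,0,0,0,0],
)

```text
clock: 12.52
eef_pos: [0.648, -0.2829, 0.0523]
tool_rot: [3.119, -0.372, 0.0]
force: [-0.5, 0.2, 0.8]
gripper_width: 0.0068
```

Contact with the mat (force went from −2 to +0.8 N). Releasing.

Emit:
play_rows(
  moves=[0.5,0,0,0,0,0,0,0,0,0,-0.5,0,0,0,0,-1,0,0,0,0,-1,0,0,0,0,-1,0,0,0,0,-1,0,0,0,0],
)

```text
clock: 13.4
eef_pos: [0.6479, -0.2829, 0.0521]
tool_rot: [3.119, -0.372, -0.0]
force: [1.3, -0.3, 1.1]
gripper_width: 0.0854
```

Run:
```python
from h import *
s=sensors.read_state();print(s["eef_pos"],s["gripper_width"],s["force"],s["clock"])
T=wristT();np.save("w8.npy",T);cv2.imwrite("pics/w8.png",cams.get_image("wrist"))
i=cams.get_image("scene")[220:400,180:380];i=(255*(i/255.)**.5).astype('uint8')
cv2.imwrite("pics/s8.png",cv2.resize(i,None,fx=3,fy=3))
```

```text
[ 0.64788888 -0.28286298  0.05208137] 0.08538950886431233 [ 1.29451882 -0.34166925  1.10660363] 13.4
```

View pics/w8.png

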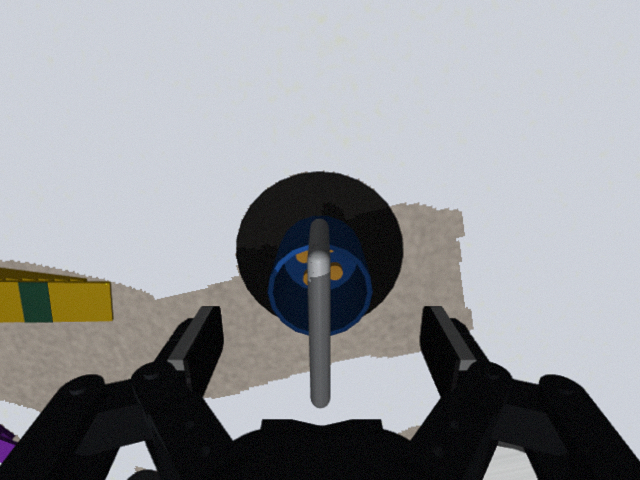

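View pics/s8.png

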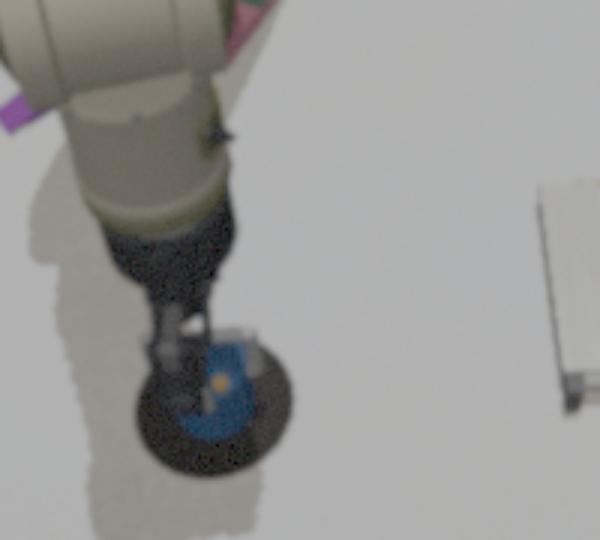

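The pot stands upright on the mat and is released: the mat centre is at (320,250), and the pot has hardly moved. I'll rise clear, then go to the wedge and turn so the camera looks over its tip.

Emit:
play_rows(
  moves=[-1,0,0,15,0,-1,0,0,35,0,-1,0,0,35,0,-1,0,0,35,0,-1,0,0,30,0],
)

```text
clock: 14.12
eef_pos: [0.6482, -0.2828, 0.2049]
tool_rot: [3.119, -0.371, 0.003]
force: [0.2, -0.2, -0.7]
gripper_width: 0.0853
```

Emit:
play_rows(
  moves=[-1,-22,3,0,-9,-1,-22,3,0,-9,-1,-22,3,0,-9,-1,-22,3,0,-9,-1,-22,3,0,-9,-1,-22,3,0,-9,-1,-22,3,0,-9,-1,-22,3,0,-9,-1,-22,3,0,-9,-1,-22,3,0,-9,-1,-13,3,0,-8,-1,0,0,0,0],
)

```text
clock: 15.62
eef_pos: [0.4146, -0.2496, 0.2031]
tool_rot: [-1.767, 2.597, -0.001]
force: [-0.2, -0.3, 0.7]
gripper_width: 0.0854
```

Run:
```python
from h import *
s=sensors.read_state();print(s["eef_pos"],s["tool_rot"],s["qpos"],s["clock"])
T=wristT();np.save("w9.npy",T);cv2.imwrite("pics/w9.png",cams.get_image("wrist"))
i=cams.get_image("scene")[220:400,180:380];i=(255*(i/255.)**.5).astype('uint8')
cv2.imwrite("pics/s9.png",cv2.resize(i,None,fx=3,fy=3))
```

```text
[ 0.41458286 -0.24957991  0.20309323] [-1.76702484e+00  2.59672639e+00 -1.13562336e-03] [ 0.3797006   0.32448319  0.05843331  2.15166381 -0.03050798  0.66522064
 -1.48750185] 15.625
```

View pics/w9.png

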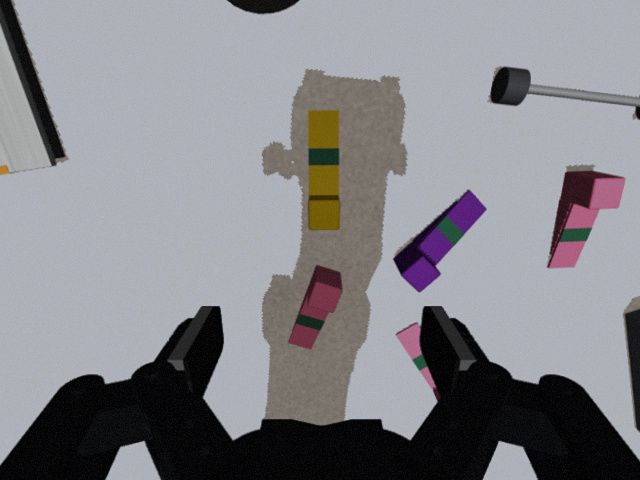

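View pics/s9.png

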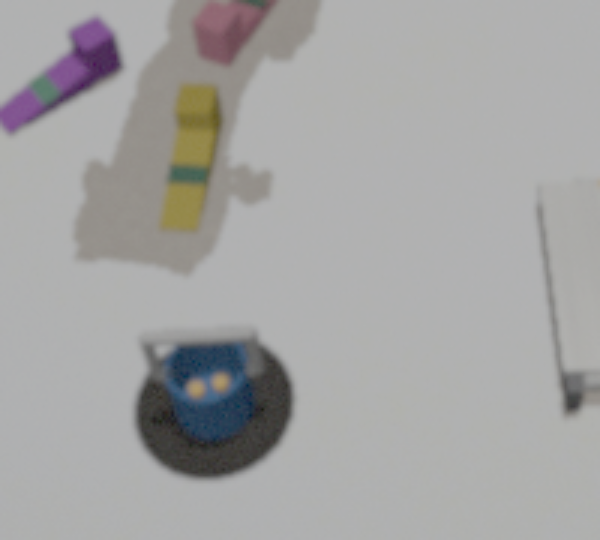

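The pot stands upright and free on the mat. In the wrist view the wedge block top spans (308–339,198–230), and the tip edge is at (308–338,111), aligned with the image.

Run:
```python
from h import *
np.set_printoptions(precision=4,suppress=True)
w=cams.get_calibration("wrist");T=np.load("w9.npy");t=cams.get_calibration("top")
B=lambda u,v:(330+(u+.5)/8-.5,200+(v+.5)/8-.5)
img=cv2.imread("pics/w9.png");h=cv2.cvtColor(img,cv2.COLOR_BGR2HSV)
m=cv2.inRange(h,(22,150,40),(35,255,255));ys,xs=np.where(m[90:250,290:360]);print(xs.min()+290,xs.max()+290,ys.min()+90,ys.max()+90)
cv2.imwrite("pics/w9z.png",cv2.resize((255*(img[100:240,290:360]/255.)**.6).astype('uint8'),None,fx=4,fy=4,interpolation=cv2.INTER_CUBIC))
b=atz(w,(324,214),.045,T);tp=(atz(w,(308,111),.003,T)+atz(w,(338.5,111),.003,T))/2
print(b,tp,np.linalg.norm((tp-b)[:2]),np.degrees(np.arctan2(*(tp-b)[[1,0]])))
print(tri(ray(w,(324,214),T),ray(t,B(294,351))))
L=atz(w,(308,111),.003,T)-atz(w,(338.5,111),.003,T);print(np.degrees(np.arctan2(*L[[1,0]]))-90,np.linalg.norm(L))
```

```text
308 339 111 229
[ 0.4109 -0.2509  0.045 ] [ 0.4975 -0.2843  0.003 ] 0.09282504330144067 -21.122646367975833
(array([ 0.4111, -0.2504,  0.0449]), [np.float64(0.0005243941837625123), np.float64(0.0005243941837625545)])
-21.50288296460016 0.029836765229577712
```

View pics/w9z.png

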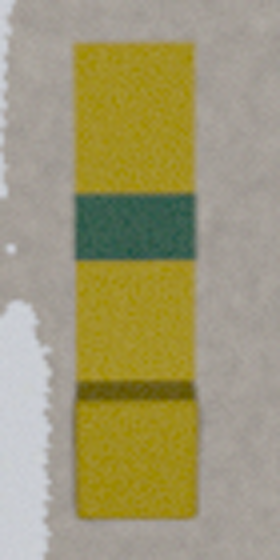

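Emit:
play_rows(
  moves=[-1,-3.5,-1,-20,0,-1,0,0,-40,0,-1,0,0,-40,0,-1,0,0,-40,0,-1,0,0,-25,0,-1,0,0,-15,0,-1,0,0,0,0],
)

```text
clock: 16.6
eef_pos: [0.4116, -0.2507, 0.0214]
tool_rot: [1.768, -2.597, -0.002]
force: [0.1, -0.1, 0.2]
gripper_width: 0.0855
```

Run:
```python
from h import *
s=sensors.read_state();print(s["eef_pos"],s["tool_rot"],s["force"],s["clock"])
T=wristT();np.save("w10.npy",T);cv2.imwrite("pics/w10.png",cams.get_image("wrist"))
i=cams.get_image("scene")[180:330,180:330];i=(255*(i/255.)**.5).astype('uint8')
cv2.imwrite("pics/s10.png",cv2.resize(i,None,fx=4,fy=4))
```

```text
[ 0.41156402 -0.250727    0.02138874] [ 1.76750144e+00 -2.59678161e+00 -2.06283819e-03] [ 0.10292801 -0.08661561  0.21581596] 16.6
```

View pics/w10.png

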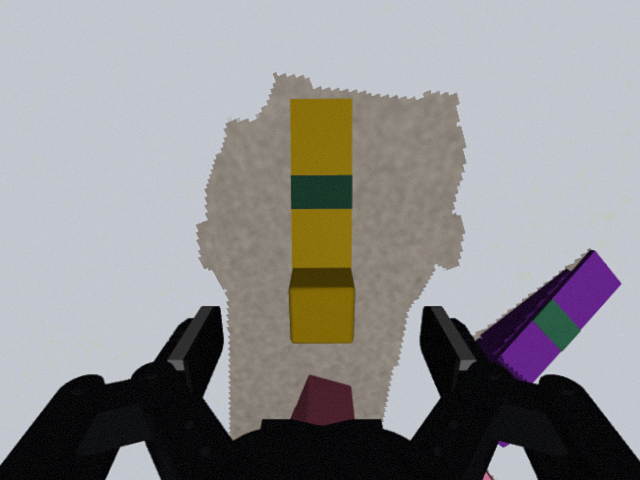

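View pics/s10.png

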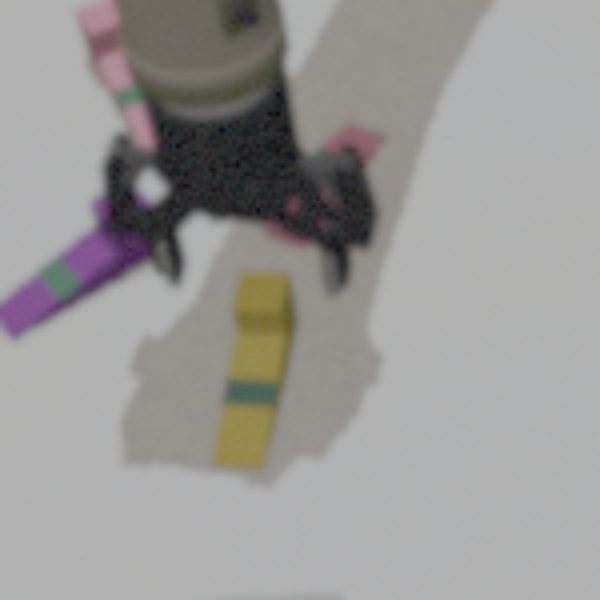

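Tips are still above the block and clear of the look-alikes. Lowering to grip.

Emit:
play_rows(
  moves=[-1,0,0,-12,0,-1,0,0,-12,0,-1,0,0,-9,0,-1,0,0,0,0,-1,0,0,0,0],
)

```text
clock: 17.32
eef_pos: [0.4113, -0.2508, -0.011]
tool_rot: [1.766, -2.598, -0.0]
force: [-0.0, 0.4, 0.2]
gripper_width: 0.0858
```

Emit:
play_rows(
  moves=[0,0,0,0,0,0.2,0,0,0,0,1,0,0,0,0,1,0,0,0,0,1,0,0,0,0,1,0,0,0,0,1,0,0,0,0],
)

```text
clock: 18.2
eef_pos: [0.4115, -0.2509, -0.0106]
tool_rot: [-1.766, 2.598, -0.0]
force: [0.4, 1.0, 5.1]
gripper_width: 0.0293
```

Run:
```python
from h import *
s=sensors.read_state();print(s["eef_pos"],s["tool_rot"],s["force"],s["clock"],s["gripper_width"])
T=wristT();np.save("w11.npy",T);cv2.imwrite("pics/w11.png",cams.get_image("wrist"))
i=cams.get_image("scene")[180:330,180:330];i=(255*(i/255.)**.5).astype('uint8')
cv2.imwrite("pics/s11.png",cv2.resize(i,None,fx=4,fy=4))
```

```text
[ 0.41148933 -0.25087072 -0.01059186] [-1.76614063e+00  2.59790530e+00 -4.88664111e-04] [0.40206409 1.01540255 5.12731298] 18.2 0.029291038873451202
```

View pics/w11.png

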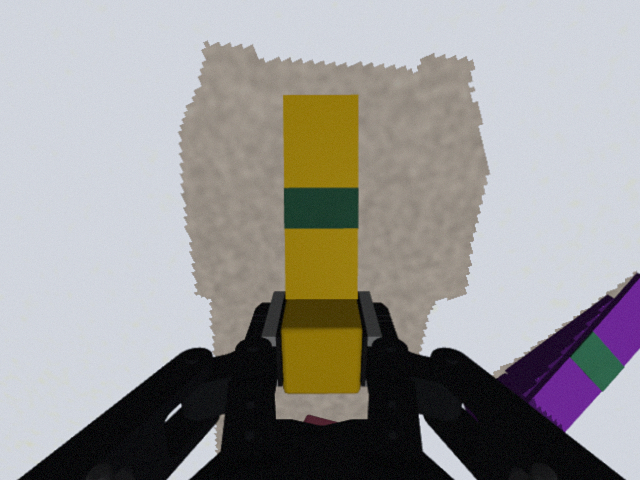

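View pics/s11.png

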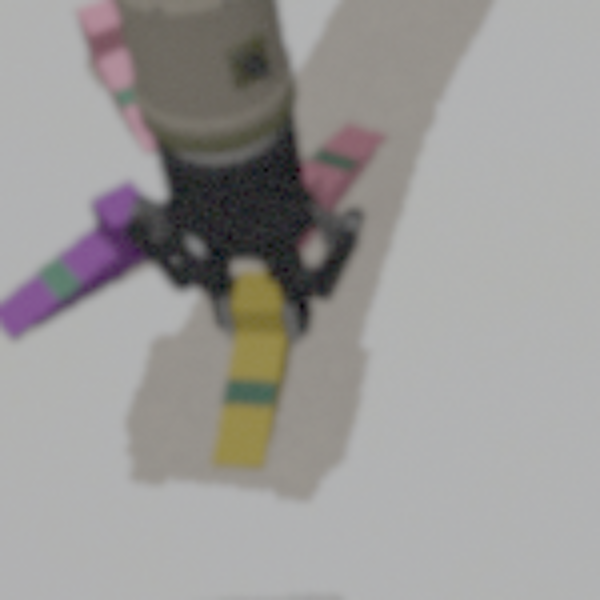

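The block is gripped (opening 29.3 mm), with the wedge straight in the jaws. Lifting 60 mm and carrying it to the pre-insertion pose.

Emit:
play_rows(
  moves=[1,0,0,10,0,1,0,0,25,0,1,0,0,25,0,1,4,15,0,0,1,4,30,0,1,1,4,30,0,1,1,4,30,0,1,1,4,30,0,1,1,4,30,0,1,1,4,30,0,1,1,4,30,0,1,1,4,30,0,1],
)

```text
clock: 19.8
eef_pos: [0.447, 0.006, 0.0486]
tool_rot: [1.944, -2.467, -0.001]
force: [-0.2, -0.4, -0.2]
gripper_width: 0.0295
```

Emit:
play_rows(
  moves=[1,2,30,0,0,1,2,30,0,0,1,0,17,0,0,1,0,0,0,0,1,0,0,0,0],
)

```text
clock: 20.42
eef_pos: [0.4509, 0.0808, 0.0488]
tool_rot: [1.943, -2.468, -0.0]
force: [-0.2, -0.0, -1.0]
gripper_width: 0.0295
```

Run:
```python
from h import *
s=sensors.read_state();print(s["eef_pos"],s["tool_rot"],s["force"],s["clock"],s["gripper_width"],s["qpos"])
v=s["tool_rot"];print("yaw",2*np.degrees(np.arctan2(v[1],v[0]))%360-360)
T=wristT();np.save("w12.npy",T);cv2.imwrite("pics/w12.png",cams.get_image("wrist"))
```

```text
[0.4508919  0.08079913 0.04884023] [ 1.94269747e+00 -2.46774524e+00 -1.09175608e-04] [-0.22867867 -0.04754425 -0.98387135] 20.425 0.02952686748369432 [-0.36718633  0.58104841  0.09377951  2.33620325 -0.22344012  0.23282759
 -1.8788547 ]
yaw -103.57782271904381
```

View pics/w12.png

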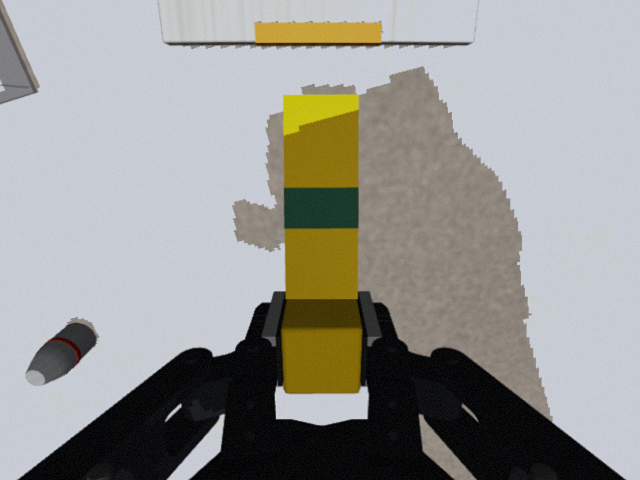

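Well aligned: the brass strip is centred at about (318,34), the wedge at x≈321, and the plate's front edge is level at row 43 from 165 to 474.

Run:
```python
from h import *
np.set_printoptions(precision=4,suppress=True)
w=cams.get_calibration("wrist");T=np.load("w12.npy")
a,b=atz(w,(165,42),.024,T),atz(w,(474,42),.024,T);d=a-b
print(a,b,np.linalg.norm(d),np.degrees(np.arctan2(-d[0],d[1])),(a+b)/2)
c,e=atz(w,(255.5,43),.024,T),atz(w,(382,43),.024,T);print(c,e,(c+e)/2,np.linalg.norm(c-e))
# wedge tip top at wedge height (lifted .0594)
print(atz(w,(284,96),.003+.0594,T),atz(w,(358,96),.003+.0594,T))
print("obj",atz(w,(85,325),0.0,T))
```

```text
[0.5841 0.1258 0.024 ] [ 0.5494 -0.0184  0.024 ] 0.14824779070551883 -13.548228781071433 [0.5668 0.0537 0.024 ]
[0.5732 0.0837 0.024 ] [0.559  0.0248 0.024 ] [0.5661 0.0542 0.024 ] 0.0605334848253854
[0.5443 0.0735 0.0624] [0.5374 0.045  0.0624]
obj [0.4373 0.2564 0.    ]
```

Emit:
play_rows(
  moves=[1,0,0,-20,0,1,0,0,-20,0,1,0,0,-12,0,1,0,0,-4,0,1,0,0,-2,0,1,0,0,0,0,1,0,0,0,0],
)

```text
clock: 21.35
eef_pos: [0.4511, 0.0807, -0.0069]
tool_rot: [1.94, -2.467, -0.003]
force: [-0.4, 0.1, -2.8]
gripper_width: 0.0293
```

Emit:
play_rows(
  moves=[1,0,0,-2,0,1,0,0,0,0,1,0,0,0,0],
)

```text
clock: 21.72
eef_pos: [0.4511, 0.0811, -0.0089]
tool_rot: [1.941, -2.466, -0.003]
force: [-0.2, 0.4, -1.7]
gripper_width: 0.0294
```

Emit:
play_rows(
  moves=[1,0,0,-1,0,1,0,0,0,0,1,0,0,0,0],
)

```text
clock: 22.1
eef_pos: [0.451, 0.0812, -0.0099]
tool_rot: [1.941, -2.466, -0.003]
force: [0.6, 0.5, -0.3]
gripper_width: 0.029
```

Emit:
play_rows(
  moves=[1,0,0,-0.7,0,1,4.9,-1.2,0,0,1,9.7,-2.3,0,0,1,9.7,-2.3,0,0,1,9.7,-2.3,0,0,1,9.7,-2.3,0,0,1,4.9,-1.2,0,0,1,0,0,0,0,1,0,0,0,0],
)

```text
clock: 23.22
eef_pos: [0.5004, 0.0694, -0.0106]
tool_rot: [1.941, -2.467, -0.001]
force: [0.2, 0.2, 4.2]
gripper_width: 0.0291
```

```bash
cat > look.py <<'E'
import sys
from h import *
n=sys.argv[1]
s=sensors.read_state();print(s["eef_pos"],s["tool_rot"],s["force"],s["clock"],s["gripper_width"])
v=s["tool_rot"];print("yaw",2*np.degrees(np.arctan2(v[1],v[0]))%360-360)
T=wristT();np.save(f"w{n}.npy",T);cv2.imwrite(f"pics/w{n}.png",cams.get_image("wrist"))
i=cams.get_image("scene")[210:360,320:470];i=(255*(i/255.)**.5).astype('uint8')
cv2.imwrite(f"pics/s{n}.png",cv2.resize(i,None,fx=4,fy=4))
E
python3 look.py 13
```

```text
[ 0.5004308   0.06939357 -0.01056885] [ 1.94141586e+00 -2.46702207e+00 -1.49580225e-03] [0.15285362 0.1817347  4.15656139] 23.225 0.029114611458648264
yaw -103.59825234618063
```

View pics/w13.png

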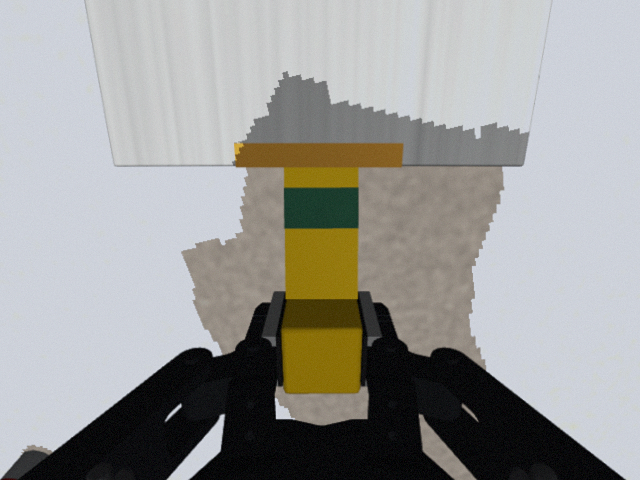

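View pics/s13.png

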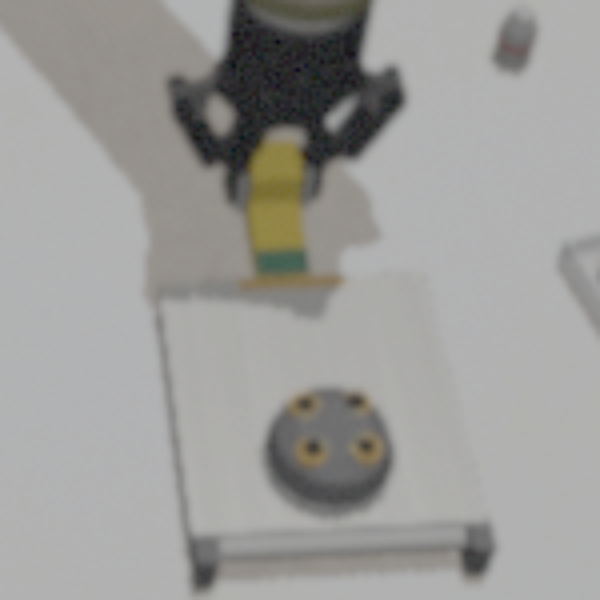

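The tip is under the lip with its front edge at row 165, just before the green band at rows 188–228. Pushing slowly.

Emit:
play_rows(
  moves=[1,2.9,-0.7,0,0,1,2.9,-0.7,0,0,1,2.9,-0.7,0,0,1,2.9,-0.7,0,0,1,0,0,0,0],
)

```text
clock: 23.95
eef_pos: [0.5074, 0.0676, -0.0106]
tool_rot: [1.94, -2.462, -0.012]
force: [-9.5, 2.8, 13.3]
gripper_width: 0.0289
```

Emit:
play_rows(
  moves=[1,2.4,-0.6,0,0,1,2.4,-0.6,0,0,1,0,0,0,0,1,0,0,0,0],
)

```text
clock: 24.45
eef_pos: [0.512, 0.0665, -0.0106]
tool_rot: [1.94, -2.462, -0.012]
force: [-9.9, 2.8, 14.8]
gripper_width: 0.0292
```

```bash
python3 look.py 14
```

```text
[ 0.5120163   0.06646919 -0.01060722] [ 1.93984049 -2.46199162 -0.01199924] [-9.9205874   2.76036913 14.77553209] 24.45 0.02917238360456542
yaw -103.52977897164271
```

View pics/w14.png

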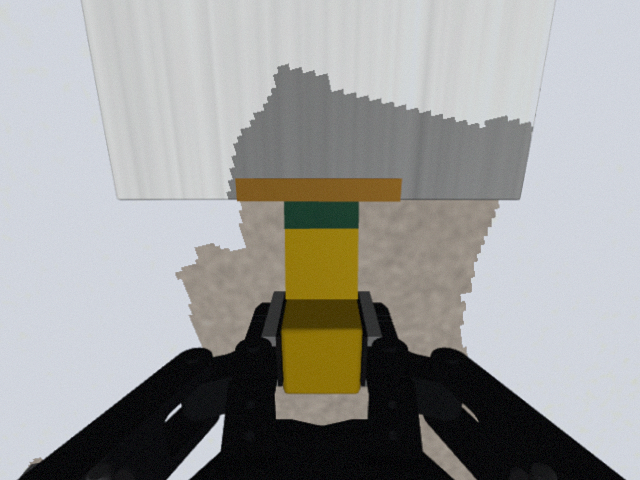

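There is no slip in the grip (band still at rows 188–228). The lip is at wedge x≈60, about 1.7 mm of lift, with about 10 N of push. Roughly 9–10 mm more to go.

Emit:
play_rows(
  moves=[1,2.4,-0.6,0,0,1,2.4,-0.6,0,0,1,2.4,-0.6,0,0,1,2,-0.5,0,0,1,0,0,0,0,1,0,0,0,0,1,0,0,0,0],
)

```text
clock: 25.42
eef_pos: [0.5212, 0.0642, -0.0106]
tool_rot: [1.94, -2.462, -0.012]
force: [-10.7, 2.0, 15.0]
gripper_width: 0.029
```

```bash
python3 look.py 15
python3 - <<'E'
from h import *
i=cams.get_image("top")[90:210,220:420];i=(255*(i/255.)**.6).astype('uint8');cv2.imwrite("pics/t15.png",cv2.resize(i,None,fx=4,fy=4))
E
```

```text
[ 0.52115882  0.06418419 -0.01060702] [ 1.93974365 -2.46202027 -0.0121104 ] [-10.6565483    2.01890393  15.02271904] 25.425 0.029011505705952526
yaw -103.53320818585155
```

View pics/w15.png

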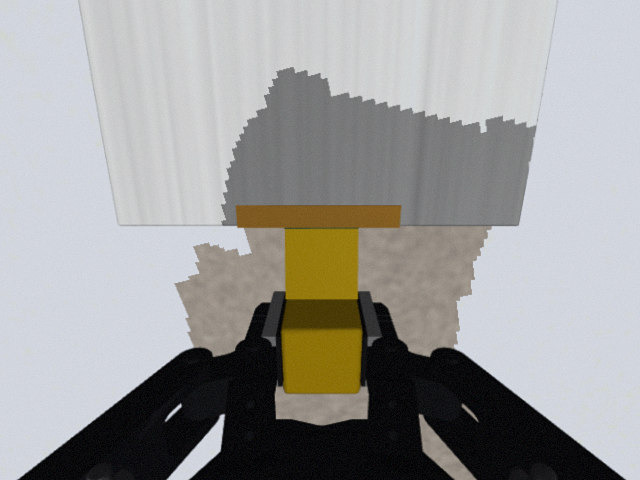

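View pics/s15.png

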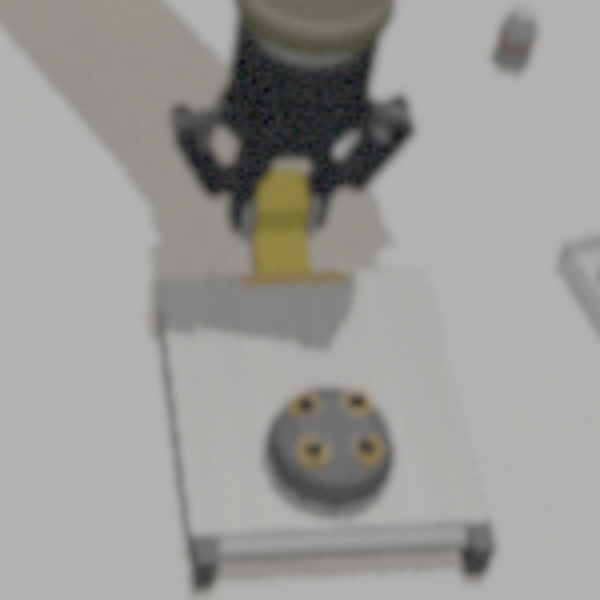

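View pics/t15.png

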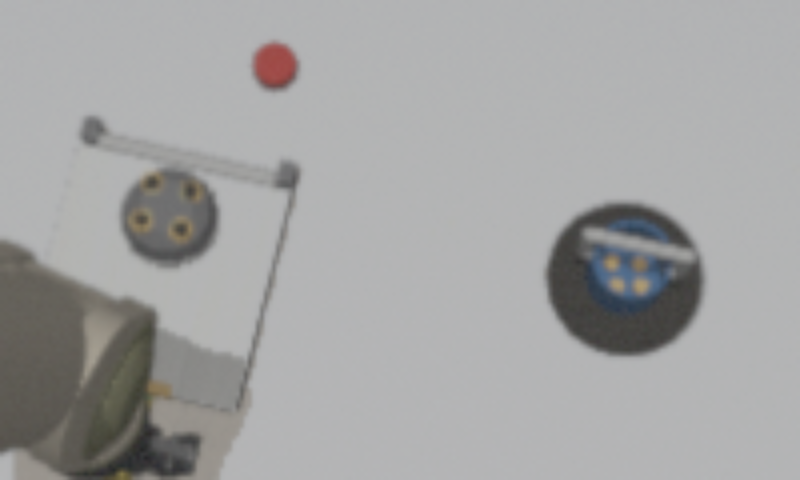

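The front edge (row 226) now covers the whole green band, and TCP and parallax both put the lip at wedge x≈51. Checking the lift independently from the plate edge's apparent width before and after.

Run:
```python
from h import *
from scipy.optimize import brentq
w=cams.get_calibration("wrist")
def edge(n,row):
    g=cv2.cvtColor(cv2.imread(f"pics/w{n}.png"),cv2.COLOR_BGR2GRAY).astype(float)
    T=np.load(f"w{n}.npy")
    # plate front corners by subpix
    return T
for n,(a,b) in {13:((115,165.5),(524,165.5)),14:((117.5,199),(521.5,199)),15:((119.5,225.5),(520,225.5))}.items():
    g=cv2.cvtColor(cv2.imread(f"pics/w{n}.png"),cv2.COLOR_BGR2GRAY)
    c=cv2.cornerSubPix(g,np.array([[a],[b]],np.float32),(6,6),(-1,-1),(3,50,.01))[:,0]
    T=np.load(f"w{n}.npy")
    f=lambda z,p,q:np.linalg.norm(atz(w,p,z,T)-atz(w,q,z,T))-.1482
    # brass strip colour extents
    h=cv2.cvtColor(cv2.imread(f"pics/w{n}.png"),cv2.COLOR_BGR2HSV)
    print(n,c.tolist(),"z sub",brentq(f,-.05,.1,args=tuple(c)),"z hand",brentq(f,-.05,.1,args=(a,b)))
T=np.load("w15.npy");m=(np.array([119.5,225.5])+[520,225.5])/2
print(atz(w,m,.024,T),atz(w,m,.028,T))
s=cams.get_calibration("scene");
for n in(13,14,15):
    h=cv2.cvtColor(cv2.imread(f"pics/s{n}.png"),cv2.COLOR_BGR2HSV);mk=cv2.inRange(h,(10,80,60),(22,255,255))
    ys,xs=np.where(mk[240:320]);print(n,xs.min(),xs.max(),ys.mean()+240)
o=np.array([.5668,.0537,.024]);print(proj(s,o),proj(s,o+[0,0,.004]))
```

```text
13 [[113.7352066040039, 165.4024658203125], [522.357666015625, 165.7370147705078]] z sub 0.024491726629231395 z hand 0.024604632370628723
14 [[117.27223205566406, 199.04786682128906], [519.3133544921875, 199.5255584716797]] z sub 0.025873681740998022 z hand 0.026456075788296674
15 [[118.28816986083984, 224.93017578125], [517.9717407226562, 225.4279327392578]] z sub 0.028321091217887465 z hand 0.0286164698921286
[0.56581724 0.05414708 0.024     ] [0.56706654 0.05383535 0.028     ]
13 251 333 280.97826086956525
14 248 336 279.4618937644342
15 248 337 276.8607843137255
[[392.70899044 278.97719327]] [[392.90289029 277.89608618]]
```

Edge height went 24.5 → 25.9 → 28.3 mm, so the lift is about 3.9 mm; the scene view's shift of about 1 px agrees. Force is steady, the grip is intact, and the pot is upright on the mat. Handing in.

Run:
```python
from workcell import order,sensors
s=sensors.read_state();print(s["eef_pos"],s["force"],s["gripper_width"],abs(s["dq"]).max())
print(order.close_job())
```

```text
[ 0.52116546  0.06420125 -0.01062255] [-11.63774716   3.06654946  15.04212032] 0.02956976445399545 0.0014808994895264644
the job is handed in; nothing more can be done
None
```

The job is handed in at about 25 s. The pot stands upright and released on the black mat. The wedge is under the lip, still gripped by its block, and holds the plate up by about 4 mm.

- **Pot:** I set it down within about 2 mm of the measured mat centre. The later scene and top pictures still showed it upright there.
- **Lift:** The plate's front edge rose from 24.5 to 28.3 mm, measured from its apparent width in the wrist camera. The shift in the scene camera agrees. The lip sits at about x = 51 on the wedge, in the green band.
- **Grip:** The opening was 29–30 mm and the arm was still. The tool felt about 12 N against the push and 15 N upward. I saw no slip of the wedge in the jaws.
- **Other items:** The dust cap, tray and loose objective looked unmoved in the pictures. I did not measure their final positions.

**What disagreed:** The fingertips did not match the stated `tip_reach`. They stood about 22 mm behind the TCP when shut and about 35 mm behind when open, not 8 mm ahead. Because of this, my first close on the handle shut above the bar without touching anything. I lowered the gripper about 29 mm and used the measured offset from then on. The wedge tip also measured about 2.5 mm short of where the TCP implied, so I set the final push by the pictures as well.

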